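# Flip the bin marker of the empty stock box

## Task

Of the three open stock boxes on the bench one is empty. Turn over the flip marker that stands in front of that box: with the fingertips push its paddle up from below its free edge, over its pivot, and down until it lies flat on the side of the box with the cross up. Only push it, gently, do not grip it; do not lift, tip or shove the stand, and leave the other two markers, the cartons and everything else where they are.

Things in the scene. Friction and masses are not known exactly. Their poses are not given: they have to be found in the camera images.
- box_a: the EMPTY stock box: fixed open cardboard box, 120 (x) by 150 (y) by 80 mm high, walls 4 mm; origin under its centre on the bench, x pointing away from its marker. The three boxes swap places from run to run.
- stand_a: marker stand belonging to box_a, standing about 175 mm (centre to centre) in front of it (towards the robot): loose, about 0.9 kg, dark steel. Base plate 150 (x) by 64 (y) by 14 mm; a rest block 100 (x) by 26 (y) mm rises under the pivot to 92 mm; two cheeks, 64 mm over their outsides and 14 mm in x, rise to 106 mm and hold the pivot pin. Origin under the base's centre; x points to its box, y along the pivot.
- pivot_a (a point): middle of the pivot axis of the marker paddle on stand_a, 95 mm above the bench; fixed to the stand, with the stand's axes (the pivot runs along y).
- edge_a (a point): middle of the free edge of the marker paddle on stand_a, 90 mm from the pivot, half-way through its thickness. The paddle is a flat plate, 42 mm wide and 5 mm thick, 50 g, with a card on each face: a black disc on the face that is up at first, a black cross on the other. At the start its outer 40 mm reach out past the rest block over the base plate and past it, with free air below.
- flag_a (a joint): angle of the marker paddle on stand_a (rad): 0 lies level towards the robot (stand's -x), disc up; pi/2 stands upright; pi lies level towards its box (stand's +x), cross up, against its stop. Starts at 0.05 to 0.5. The hinge is stiff: the paddle stays wherever it is left, about 1 N at the free edge moves it.
- box_b: a stock box that holds two small cartons: fixed open cardboard box, 120 (x) by 150 (y) by 80 mm high, walls 4 mm; origin under its centre on the bench, x pointing away from its marker. The three boxes swap places from run to run.
- stand_b: marker stand belonging to box_b, standing about 175 mm (centre to centre) in front of it (towards the robot): loose, about 0.9 kg, dark steel. Base plate 150 (x) by 64 (y) by 14 mm; a rest block 100 (x) by 26 (y) mm rises under the pivot to 92 mm; two cheeks, 64 mm over their outsides and 14 mm in x, rise to 106 mm and hold the pivot pin. Origin under the base's centre; x points to its box, y along the pivot.
- pivot_b (a point): middle of the pivot axis of the marker paddle on stand_b, 95 mm above the bench; fixed to the stand, with the stand's axes (the pivot runs along y).
- edge_b (a point): middle of the free edge of the marker paddle on stand_b, 90 mm from the pivot, half-way through its thickness. The paddle is a flat plate, 42 mm wide and 5 mm thick, 50 g, with a card on each face: a black disc on the face that is up at first, a black cross on the other. At the start its outer 40 mm reach out past the rest block over the base plate and past it, with free air below.
- flag_b (a joint): angle of the marker paddle on stand_b (rad): 0 lies level towards the robot (stand's -x), disc up; pi/2 stands upright; pi lies level towards its box (stand's +x), cross up, against its stop. Starts at 0.05 to 0.5. The hinge is stiff: the paddle stays wherever it is left, about 1 N at the free edge moves it.
- box_c: a stock box that holds one carton: fixed open cardboard box, 120 (x) by 150 (y) by 80 mm high, walls 4 mm; origin under its centre on the bench, x pointing away from its marker. The three boxes swap places from run to run.
- stand_c: marker stand belonging to box_c, standing about 175 mm (centre to centre) in front of it (towards the robot): loose, about 0.9 kg, dark steel. Base plate 150 (x) by 64 (y) by 14 mm; a rest block 100 (x) by 26 (y) mm rises under the pivot to 92 mm; two cheeks, 64 mm over their outsides and 14 mm in x, rise to 106 mm and hold the pivot pin. Origin under the base's centre; x points to its box, y along the pivot.
- pivot_c (a point): middle of the pivot axis of the marker paddle on stand_c, 95 mm above the bench; fixed to the stand, with the stand's axes (the pivot runs along y).
- edge_c (a point): middle of the free edge of the marker paddle on stand_c, 90 mm from the pivot, half-way through its thickness. The paddle is a flat plate, 42 mm wide and 5 mm thick, 50 g, with a card on each face: a black disc on the face that is up at first, a black cross on the other. At the start its outer 40 mm reach out past the rest block over the base plate and past it, with free air below.
- flag_c (a joint): angle of the marker paddle on stand_c (rad): 0 lies level towards the robot (stand's -x), disc up; pi/2 stands upright; pi lies level towards its box (stand's +x), cross up, against its stop. Starts at 0.05 to 0.5. The hinge is stiff: the paddle stays wherever it is left, about 1 N at the free edge moves it.
- stock_1: bystander: small carton 70 x 50 x 50 mm, 90 g, loose in box_b; origin at the centre of its underside.
- stock_2: bystander: small carton 60 x 45 x 60 mm, 80 g, loose in box_b; origin at the centre of its underside.
- stock_3: bystander: carton 80 x 90 x 55 mm, 150 g, loose in box_c; origin at the centre of its underside.
- jar: bystander: loose small clear jar with a black lid, 32 mm across, 45 mm high, between two stands; origin at the centre of its underside.
- parcel: bystander: loose small carton 36 x 30 x 36 mm, between two stands; origin at the centre of its underside.
- tape: bystander: loose roll of packing tape lying flat, 90 mm across, 48 mm high, at the right; origin at the centre of its underside.
- stapler: bystander: loose black stapler, 130 x 34 x 55 mm, at the left; origin at the centre of its underside.
- mug: bystander: loose white mug, 80 mm across, 92 mm high, at the right; origin at the centre of its underside.

How it is judged (in metres and radians):
At the end, for the whole second after the job is handed in: The empty box's paddle lies over on the box side, within 0.15 rad of level (joint above 2.99), at rest; stands upright (within 0.05 rad) and within 20 mm of their start; the free edges of the other paddles, the cartons and bystanders within 30 mm of their start (value of joint flag_a above 2.99 rad and velocity of joint flag_a between -0.1 and 0.1 rad/s and distance of each of stand_a, stand_b, stand_c from where it was at the start of the episode below 0.02 m and angle between each of stand_a, stand_b, stand_c's own z axis and vertical below 0.05 rad and linear speed of stand_a below 0.02 m/s and distance of each of edge_b, edge_c, stock_1, stock_2, stock_3, jar, parcel, tape, stapler, mug from where it was at the start of the episode below 0.03 m); the robot touches nothing.
It fails at once if a marker stand is lifted, tipped or shoved more than 20 mm (height (world z) of any of stand_a, stand_b, stand_c above 0.012 m or angle between any of stand_a, stand_b, stand_c's own z axis and vertical above 0.15 rad or distance of any of stand_a, stand_b, stand_c from where it was at the start of the episode above 0.02 m).
It fails at once if the marker of a box with stock is moved (its free edge by more than 30 mm) (distance of any of edge_b, edge_c from where it was at the start of the episode above 0.03 m).
It fails at once if a marker is squeezed or forced (more than 60 N between the fingers and the stand with its paddle) (contact force between the fingers and stand_a above 60 N or contact force between the fingers and stand_b above 60 N or contact force between the fingers and stand_c above 60 N).
It fails at once if the paddle is gripped while it is turned (more than 30 N between the fingers and the marker in mid-swing) (contact force between the fingers and stand_a above 30 N and value of joint flag_a between 0.45 and 2.8 rad).
It fails at once if a carton or bystander is moved more than 30 mm (distance of any of stock_1, stock_2, stock_3, jar, parcel, tape, stapler, mug from where it was at the start of the episode above 0.03 m).
It also fails if it takes over 58 s, if anything falls off the work surface, if the arm or the gripper's body presses on something with over 40 N, if the wrist force passes 120 N, or if a joint passes its speed limit or range.

## Robot

A 7-joint arm with a two-finger parallel gripper is mounted at the origin on the work surface. World frame = base frame: x ahead of the robot, y to its left, z up, the work surface at z = 0. Lengths are in mm, angles in rad, forces in N, time in s.
With the tool pointing down it reaches from about 400 to 875 mm from the base axis. Payload 4.4 kg.
Tool frame: the origin (TCP) lies on the centre line of the jaws, within the pads' length; the fingertips stand 19 mm ahead of it and the grasp point (between the pads) is the TCP; z points along the fingers, y is the line along which they close (so a half turn about z gives the same grasp; the last joint's range is limited). The gripper opens to 85 mm and grips with 20 to 120 N. Pads are 22 mm wide; open, the fingers measure 114 mm over their backs; the gripper's body (76 mm by 85 mm) begins 54 mm behind the grasp point. The pads swing forward as they close: fully open they stand 13 mm farther back than shut.
Start: joints at [-1.248, 0.628, 0.038, 1.517, -0.027, 0.996, -0.02], TCP at [246.379, 601.511, 229.913] pointing down, gripper open.
Joint ranges: [-3.06, 3.06], [-0.37, 2.12], [-1.25, 1.32], [0.18, 2.47], [-1.1, 4.24], [0.23, 1.98], [-2.94, 2.94]. Speed limits (rad/s): [2.57, 2.57, 3.14, 3.14, 3.14, 3.14, 3.14].

## Interface

Orientations are given as [roll, pitch, yaw] about the fixed x, y, z axes, in that order (R = Rz(yaw) Ry(pitch) Rx(roll)).
In Python, from cell import ctrl, viewer, silhouettes gives the robot as it stands.
- The arm moves only by the shell command python3 -m creep 'ROWS'. ROWS is JSON, a list of rows, each an object with "jaw": the gripper command: -1 is shut, 1 is fully open, values between are in proportion; "xyz": the shift along the tool's x, y, z in mm, a list of three; "angular": the turn, a rotation vector about the tool's x, y, z in rad, a list of three. In form: [{"jaw": jaw, "xyz": [tx, ty, tz], "angular": [rx, ry, rz]}, ...]. A call has 1 to 12 rows; each row is the pose to reach, as a shift and turn from the pose commanded when the call began, along the tool's axes at that moment; what a row does not reach only later rows make up. A row lasts 1/8 s, in which the tool goes at most 62.5 mm and 10.7 degrees, less where a joint would pass 70% of its speed; a pose out of reach is approached as far as the arm can. A call with a gripper value outside its range is refused whole. The fingers move at their own pace and stop on an object; the grip force is fixed at half the most. Time passes only in rows, so rows that repeat a pose let the fingers close. It gives the time, the measured TCP pose, the force, the opening and the grip force at its end, in the units of the state.
- ctrl.read_state(): the state, without advancing time (a new reading comes with each control period).
- viewer.get_image(name): name is "side" or "top"; returns (picture, depth): 400x640x3 uint8, red, green, blue; 400x640 float32, mm along the optical axis (not along the pixel's ray), 0 where there is no reading.
- viewer.camera_model(name): a dict with "fx", "fy", "cx", "cy" (pixels), "T" (4x4, takes a point from camera to world coordinates). Camera axes: x right, y down, z forward; pixel columns grow to the right and rows downward; lengths in mm; the calibration is good to about 2 mm. A picture is of the moment at which its call begins. camera_model takes no time and is no camera call.
- ctrl.finish_job(): hands the job in; it is judged then, once.
Trained networks look in the newest picture that a camera, given by its name, has taken for a name from the list of things; names that differ only in an ending like _2 or _b are one class to them, and where a whole thing is asked for, a point or a joint stands for the part that bears it (a point fixed in the world has none). Each returns a list of dicts, best first, with "score" (0 to 1); they miss things now and then, are a little off and sometimes report something else, mostly with a low value. They report only what shows in the picture. A call takes as long as a camera call.
- silhouettes(camera, target): "pixels" (400x640 bool, what is visible of it) and "xy" ([column, row] in pixels, amid what is visible of it).
The state is a dict: "clock": time; "qpos": joint angles; "qd": joint speeds; "tau": joint torques, N m; "eef_pos": TCP position; "tool_rot": TCP orientation; "force": force on the tool from outside, world axes, zero at the start; "torque": the same for the moment, N m; "width": finger opening in mm; "gripper_force": force on a finger pad.
Only numpy, scipy, OpenCV 4.12 (cv2) and the standard library are available. Lean on these libraries where they do the work, as an engineer would, in place of code of your own. Each camera call takes 0.05 s, during which the arm holds its last target. There are 200 camera calls.

## Working session

There is one attempt and no reset: what is moved stays moved. The work goes in short steps, Python scripts to look and compute and a shell command to move; the robot and the scene stay as the last step left them, time stands still between calls to the robot, and variables do not carry over. Pictures are saved under pics/ and viewed, at most 10 in all, crops included, and the job is handed in when it is done.

```bash
mkdir -p pics; cat > h.py <<'E'
import numpy as np,cv2
from cell import ctrl,viewer,silhouettes
def cloud(cam,d):
    m=viewer.camera_model(cam);v,u=np.mgrid[0:400,0:640]
    P=np.stack([(u-m['cx'])/m['fx']*d,(v-m['cy'])/m['fy']*d,d,np.ones_like(d)],-1)@m['T'].T
    return P[...,:3]
E
python3 - <<'E'
from h import *
s=ctrl.read_state();print(s['eef_pos'],s['tool_rot'],s['clock'])
for c in ('top','side'):
    im,d=viewer.get_image(c);cv2.imwrite(f'pics/{c}1.png',im[...,::-1]);P=cloud(c,d);np.save(c+'P.npy',P)
    print(c,viewer.camera_model(c)['T'].round(2).tolist())
    for t in ('box_a','stand_a','flag_a','jar','parcel','stock_1','stock_3'):
        for r in silhouettes(c,t):
            m=r['pixels']&(d>0)
            if m.sum(): print(t,round(r['score'],2),np.round(r['xy']),np.percentile(P[m],[3,50,97],axis=0).round().tolist())
E
```

```text
[246.13659877 600.91268754 228.98118104] [-3.13966444e+00  3.34500515e-06  2.75279948e+00] 0.0
top [[-0.05, -0.98, 0.21, 313.07], [-1.0, 0.05, -0.01, -8.18], [0.0, -0.21, -0.98, 1305.61], [0.0, 0.0, 0.0, 1.0]]
box_a 0.92 [324. 139.] [[678.0, -120.0, 0.0], [771.0, -56.0, 48.0], [828.0, 24.0, 82.0]]
box_a 0.85 [411. 159.] [[620.0, -374.0, 1.0], [717.0, -308.0, 52.0], [771.0, -226.0, 82.0]]
box_a 0.8 [242. 175.] [[621.0, 123.0, -1.0], [702.0, 203.0, 15.0], [765.0, 269.0, 81.0]]
stand_a 0.9 [248. 238.] [[429.0, 164.0, 9.0], [491.0, 185.0, 91.0], [572.0, 225.0, 136.0]]
stand_a 0.72 [327. 213.] [[481.0, -71.0, 9.0], [551.0, -39.0, 94.0], [634.0, -10.0, 115.0]]
stand_a 0.7 [415. 228.] [[430.0, -334.0, -0.0], [495.0, -290.0, 78.0], [578.0, -268.0, 128.0]]
flag_a 0.77 [326. 222.] [[479.0, -62.0, 96.0], [522.0, -42.0, 107.0], [565.0, -22.0, 116.0]]
flag_a 0.68 [245. 248.] [[427.0, 173.0, 97.0], [466.0, 193.0, 119.0], [507.0, 214.0, 138.0]]
flag_a 0.44 [243. 175.] [[621.0, 123.0, -1.0], [702.0, 202.0, 16.0], [769.0, 269.0, 81.0]]
flag_a 0.42 [155. 265.] [[388.0, 439.0, -1.0], [442.0, 468.0, 46.
[... 1933 characters left out ...]
, [453.0, -192.0, 31.0], [475.0, -172.0, 40.0]]
parcel 0.66 [426. 335.] [[527.0, -545.0, 5.0], [564.0, -507.0, 55.0], [602.0, -468.0, 92.0]]
stock_1 0.95 [381. 196.] [[705.0, -88.0, 50.0], [742.0, -47.0, 57.0], [783.0, 0.0, 62.0]]
stock_1 0.93 [420. 262.] [[653.0, -352.0, 38.0], [676.0, -331.0, 62.0], [712.0, -309.0, 66.0]]
stock_1 0.81 [405. 252.] [[645.0, -297.0, 36.0], [674.0, -275.0, 53.0], [710.0, -247.0, 56.0]]
stock_3 0.95 [381. 196.] [[705.0, -88.0, 50.0], [742.0, -47.0, 57.0], [783.0, 0.0, 62.0]]
stock_3 0.93 [420. 262.] [[653.0, -352.0, 38.0], [676.0, -331.0, 62.0], [712.0, -309.0, 66.0]]
stock_3 0.81 [405. 252.] [[645.0, -297.0, 36.0], [674.0, -275.0, 53.0], [710.0, -247.0, 56.0]]
```

View pics/top1.png

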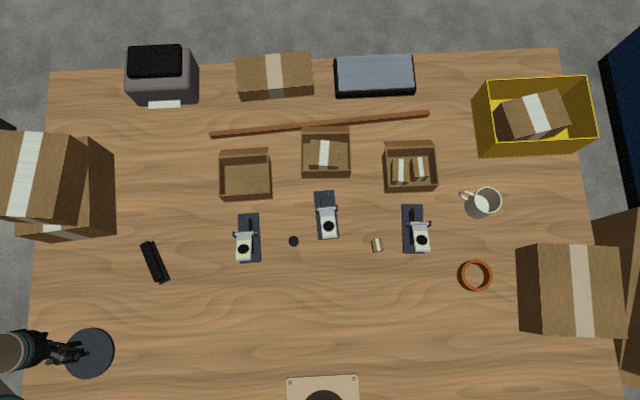

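```bash
python3 - <<'E'
from h import *
for c in('top','side'):
    P=np.load(c+'P.npy').reshape(-1,3)
    a=P[(abs(P[:,1]-193)<50)&(P[:,0]>410)&(P[:,0]<585)]
    q=a[(a[:,2]>97)&(a[:,0]<498)]
    r=cv2.minAreaRect(q[:,:2].astype(np.float32)); A=np.c_[q[:,:2],np.ones(len(q))];k=np.linalg.lstsq(A,q[:,2],rcond=None)[0]
    print(c,'paddle',r,k,np.arctan(np.hypot(*k[:2])),np.arctan2(k[1],k[0]))
    b=a[(a[:,2]>8)&(a[:,2]<20)];print('base',cv2.minAreaRect(b[:,:2].astype(np.float32)),len(b))
    ch=a[(a[:,2]>99)&(a[:,0]>490)];print(cv2.minAreaRect(ch[:,:2].astype(np.float32)),ch[:,2].max())
    bx=P[(P[:,2]>72)&(P[:,2]<90)&(P[:,0]>600)&(P[:,1]>100)&(P[:,1]<300)];print('box',cv2.minAreaRect(bx[:,:2].astype(np.float32)))
E
```

```text
top paddle ((461.2670593261719, 198.1324462890625), (75.22944641113281, 50.33993911743164), 3.5405824184417725) [-5.11068180e-01 -1.60187049e-02  3.59519912e+02] 0.4726618786209778 -3.1102593347449967
base ((504.8541564941406, 194.83900451660156), (150.7149658203125, 64.16327667236328), 2.0863327980041504) 434
((500.2005615234375, 194.57424926757812), (19.49463653564453, 62.22369384765625), 2.880420446395874) 110.46278278372824
box ((847.1268310546875, 186.3270263671875), (157.880615234375, 465.5032043457031), 86.28598022460938)
side paddle ((462.0388488769531, 195.12191772460938), (75.35791778564453, 46.81336212158203), 6.78757905960083) [-5.07988078e-01  1.53524215e-02  3.51162581e+02] 0.4702019761517966 3.111379838474419
base ((505.7001037597656, 194.26278686523438), (151.85186767578125, 69.94222259521484), 0.7263561487197876) 376
((501.70147705078125, 193.59571838378906), (22.345579147338867, 72.15472412109375), 3.689434051513672) 107.63207860337036
box ((1456.483154296875, 197.1971893310547), (1671.4232177734375, 181.8743133544922), 0.7148836255073547)
```

The top view shows the empty box at px (245,175) and its stand at (247,238), which puts the stand at about (505,194.5) mm with its paddle at about 0.47 rad. I'll tilt the tool 45° forward with the fingers shut, get under the edge and sweep an arc.

```bash
cat >> h.py <<'E'
from scipy.spatial.transform import Rotation as Ro
def Rs(s): return Ro.from_euler('xyz',s['tool_rot'])
YAW=0.03; PIV=np.array([505,194.5,95.])
def des(th): # tool y along pivot, tool z forward-down, th from vertical
    return Ro.from_euler('z',YAW)*Ro.from_matrix(np.array([[-np.cos(th),0,np.sin(th)],[0,1,0],[-np.sin(th),0,-np.cos(th)]]))
def rows(pts,th=np.pi/4,cmd=None):
    "pts: TCP in stand frame (x,y,z), y from stand centre"
    s=ctrl.read_state();R=Rs(s);p=np.array(s['eef_pos'])
    for q in pts:
        w=Ro.from_euler('z',YAW).apply([q[0]-505,q[1],q[2]])+[505,194.5,0]
        print(R.inv().apply(w-p).round(1).tolist(),(R.inv()*des(th)).as_rotvec().round(3).tolist())
E
python3 -c "
from h import *
rows([(360,0,200)])"
```

```text
[-261.1, -337.6, 29.9] [-0.164, -0.774, -0.397]
```

```bash
python3 -m creep '[{"jaw":-1,"xyz":[-44,-56,5],"angular":[-0.03,-0.13,-0.07]},{"jaw":-1,"xyz":[-88,-112,10],"angular":[-0.06,-0.26,-0.13]},{"jaw":-1,"xyz":[-131,-169,15],"angular":[-0.08,-0.39,-0.2]},{"jaw":-1,"xyz":[-174,-225,20],"angular":[-0.11,-0.52,-0.26]},{"jaw":-1,"xyz":[-218,-281,25],"angular":[-0.14,-0.65,-0.33]},{"jaw":-1,"xyz":[-261,-338,30],"angular":[-0.164,-0.774,-0.397]},{"jaw":-1,"xyz":[-261,-338,30],"angular":[-0.164,-0.774,-0.397]},{"jaw":-1,"xyz":[-261,-338,30],"angular":[-0.164,-0.774,-0.397]},{"jaw":-1,"xyz":[-261,-338,30],"angular":[-0.164,-0.774,-0.397]},{"jaw":-1,"xyz":[-261,-338,30],"angular":[-0.164,-0.774,-0.397]}]'
python3 - <<'E'
from h import *
s=ctrl.read_state();print(s['qpos'],s['eef_pos'],(Rs(s).inv()*des(np.pi/4)).as_rotvec(),s['force'])
im,d=viewer.get_image('side');cv2.imwrite('pics/s2.png',cv2.resize(im[80:330,120:440,::-1],None,fx=2.4,fy=2.4))
E
```

```text
clock: 2.05
eef_pos: [333.6, 228.7, 162.6]
tool_rot: [-2.774, 0.586, -2.968]
force: [-0.8, -0.4, -0.7]
width: 0.1
gripper_force: 0.0
[-0.7407082   0.6447263  -0.75617299  2.43244681  1.29507218  1.14282332
 -0.9633067 ] [333.59826224 228.71629548 162.64749461] [-0.27527228 -0.17627695  0.14643759] [-0.83511309 -0.3543822  -0.74783853]
```

View pics/s2.png

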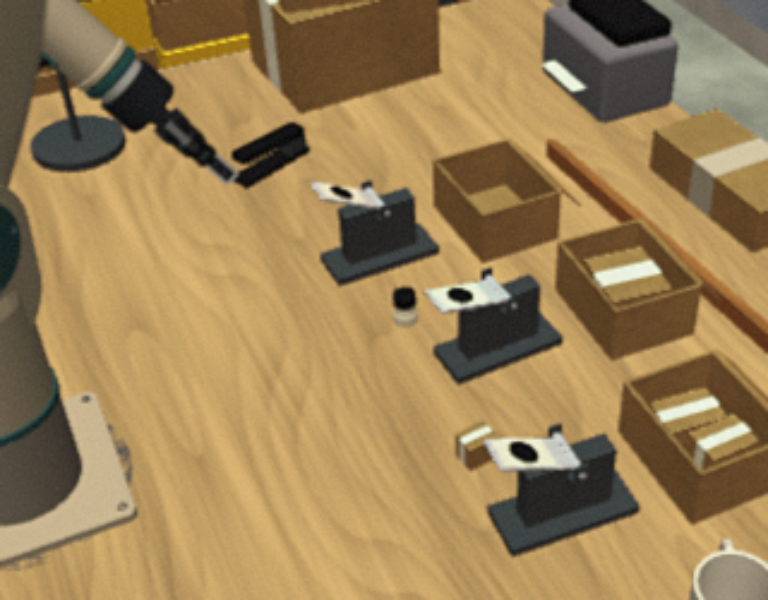

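The arm is at its near reach limit here (joint 4 at 2.43), so the pose was only partly reached. The picture shows the fingertips at about (235,180) in the crop, left of the target paddle at (340,190), with everything clear. I'll go on to the pose further out.

```bash
python3 -c "
from h import *
rows([(390,0,130)]);rows([(390,0,130)],0.6)"
```

```text
[-22.1, -21.0, 66.4] [-0.276, -0.179, 0.14]
[-22.1, -21.0, 66.4] [-0.288, 0.005, 0.114]
```

```bash
python3 -m creep '[{"jaw":-1,"xyz":[-11,-10,33],"angular":[-0.14,0,0.06]},{"jaw":-1,"xyz":[-11,-10,33],"angular":[-0.14,0,0.06]},{"jaw":-1,"xyz":[-11,-10,33],"angular":[-0.14,0,0.06]},{"jaw":-1,"xyz":[-11,-10,33],"angular":[-0.14,0,0.06]}]'
python3 -c "
from h import *
s=ctrl.read_state();print(s['qpos'])
rows([(390,0,130)]);rows([(390,0,130)],0.6)"
```

```text
clock: 2.6
eef_pos: [372.3, 230.0, 152.6]
tool_rot: [-2.936, 0.588, -3.041]
force: [0.5, -0.0, 0.0]
width: 0.1
gripper_force: 0.0
[-0.3315135   0.8519284  -1.24273346  2.46551653  1.45614201  1.43910525
 -1.0297689 ]
[1.1, -34.3, 34.1] [-0.16, -0.19, 0.075]
[1.1, -34.3, 34.1] [-0.166, -0.006, 0.06]
```

```bash
cat >> h.py <<'E'
def to(pw,az=None,th=None):
    s=ctrl.read_state();R=Rs(s);p=np.array(s['eef_pos'])
    z0=R.apply([0,0,1]);r=Ro.identity()
    if az is not None:
        a,t=np.radians([az,th]);z=np.array([np.sin(t)*np.cos(a),np.sin(t)*np.sin(a),-np.cos(t)])
        c=np.cross(z0,z);r=Ro.from_rotvec(c/np.linalg.norm(c)*np.arctan2(np.linalg.norm(c),z0@z))
    for q in pw: print(R.inv().apply(np.array(q)-p).round(1).tolist(),(R.inv()*r*R).as_rotvec().round(3).tolist())
E
python3 -c "
from h import *
print(Rs(ctrl.read_state()).as_matrix().round(2))
to([(400,330,200)],-75,50)"
```

```text
[[-0.83  0.01  0.56]
 [-0.08  0.99 -0.15]
 [-0.55 -0.17 -0.81]]
[-57.6, 90.8, -37.9] [0.675, 0.279, -0.0]
```

```bash
python3 -m creep '[{"jaw":-1,"xyz":[-29,45,-19],"angular":[0.15,0.06,0]},{"jaw":-1,"xyz":[-58,91,-38],"angular":[0.3,0.12,0]},{"jaw":-1,"xyz":[-58,91,-38],"angular":[0.45,0.18,0]},{"jaw":-1,"xyz":[-58,91,-38],"angular":[0.6,0.24,0]},{"jaw":-1,"xyz":[-58,91,-38],"angular":[0.675,0.28,0]},{"jaw":-1,"xyz":[-58,91,-38],"angular":[0.675,0.28,0]},{"jaw":-1,"xyz":[-58,91,-38],"angular":[0.675,0.28,0]},{"jaw":-1,"xyz":[-58,91,-38],"angular":[0.675,0.28,0]}]'
python3 -c "
from h import *
print(ctrl.read_state()['qpos'],Rs(ctrl.read_state()).as_matrix().round(2))
to([(400,330,200)],-75,50)"
```

```text
clock: 3.6
eef_pos: [400.0, 330.2, 201.7]
tool_rot: [-2.327, 0.35, 3.094]
force: [-0.4, -0.7, -0.7]
width: -0.1
gripper_force: 0.0
[-0.62006443  1.02650938 -0.94357577  1.54303434  0.9410197   1.931479
 -0.43725975] [[-0.94  0.28  0.2 ]
 [ 0.04  0.67 -0.74]
 [-0.34 -0.68 -0.64]]
[0.6, 1.1, 1.3] [0.004, 0.002, 0.0]
```

```bash
python3 -c "
from h import *
to([(412,268,143),(428,209,92)])"
```

```text
[6.2, 1.6, 86.1] [0.0, 0.0, 0.0]
[6.0, 1.2, 165.7] [0.0, 0.0, 0.0]
```

```bash
python3 -m creep '[{"jaw":-1,"xyz":[3,1,45],"angular":[0,0,0]},{"jaw":-1,"xyz":[6,1,86],"angular":[0,0,0]},{"jaw":-1,"xyz":[6,1,100],"angular":[0,0,0]},{"jaw":-1,"xyz":[6,1,115],"angular":[0,0,0]},{"jaw":-1,"xyz":[6,1,130],"angular":[0,0,0]},{"jaw":-1,"xyz":[6,1,145],"angular":[0,0,0]},{"jaw":-1,"xyz":[6,1,157],"angular":[0,0,0]},{"jaw":-1,"xyz":[6,1,165],"angular":[0,0,0]},{"jaw":-1,"xyz":[6,1,165],"angular":[0,0,0]},{"jaw":-1,"xyz":[6,1,165],"angular":[0,0,0]}]'
python3 - <<'E'
from h import *
print(ctrl.read_state()['qpos'],Rs(ctrl.read_state()).as_matrix().round(2).tolist())
to([(428,209,92)],-75,50)
im,d=viewer.get_image('side');cv2.imwrite('pics/s3.png',cv2.resize(im[110:250,190:370,::-1],None,fx=4,fy=4))
E
```

```text
clock: 4.85
eef_pos: [427.9, 209.4, 92.0]
tool_rot: [-2.327, 0.349, 3.092]
force: [-0.7, -0.6, 0.3]
width: 0.6
gripper_force: 0.0
[-0.45334717  1.11569468 -0.88353563  1.81824801  1.08380202  1.71587595
 -0.55805853] [[-0.94, 0.28, 0.2], [0.05, 0.67, -0.74], [-0.34, -0.68, -0.64]]
[-0.1, -0.2, 0.3] [0.002, -0.0, 0.0]
```

View pics/s3.png

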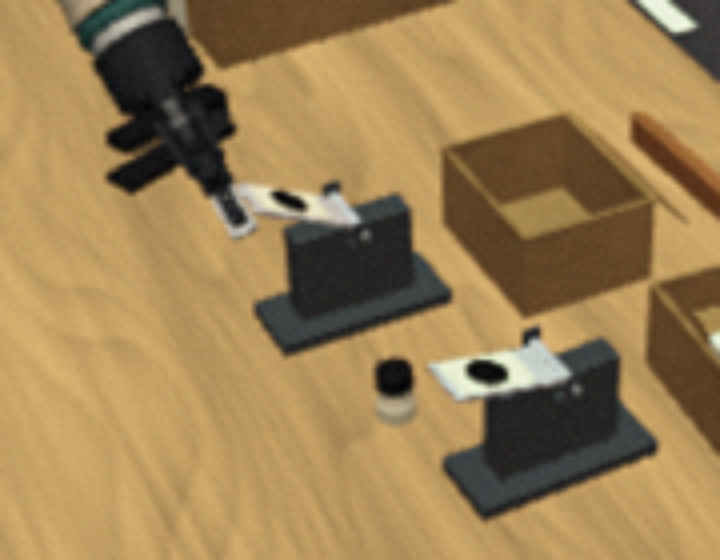

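The fingertip shows at crop (240,230), just robot-side of the paddle's free edge at (240,190). I'll check from depth how far it is under.

```bash
python3 - <<'E'
from h import *
m=viewer.camera_model('side')
def pr(p):
    q=np.linalg.inv(m['T'])@np.r_[p,1];return np.array([m['fx']*q[0]/q[2]+m['cx'],m['fy']*q[1]/q[2]+m['cy']])
for n,p in dict(tip=(432,195,80),edgeR=(425,171,136),edgeL=(425,213,136)).items(): print(n,(pr(p)-[190,110])*4)
for c in('side','top'):
    im,d=viewer.get_image(c);P=cloud(c,d)
    a=P[(abs(P[...,0]-430)<60)&(abs(P[...,1]-195)<60)&(P[...,2]>40)]
    P0=np.load(c+'P.npy');ok=(np.abs(P[...,2]-P0[...,2])>8)&(abs(P[...,0]-430)<80)&(abs(P[...,1]-200)<60)&(P[...,2]>40)
    f=P[ok];print(c,len(f));o=np.argsort(f[:,1])[::max(1,len(f)//25)];print(f[o].round().tolist())
E
```

```text
tip [258.2452223 254.2868502]
edgeR [254.6387205  213.57452356]
edgeL [235.00446199 185.02869222]
side 1600
[[463.0, 140.0, 567.0], [420.0, 142.0, 561.0], [395.0, 144.0, 572.0], [437.0, 145.0, 569.0], [406.0, 147.0, 511.0], [422.0, 148.0, 578.0], [379.0, 150.0, 579.0], [469.0, 152.0, 579.0], [486.0, 155.0, 583.0], [402.0, 158.0, 592.0], [400.0, 159.0, 592.0], [365.0, 161.0, 582.0], [492.0, 163.0, 591.0], [396.0, 165.0, 604.0], [375.0, 166.0, 589.0], [378.0, 167.0, 606.0], [371.0, 168.0, 586.0], [383.0, 170.0, 600.0], [438.0, 172.0, 599.0], [475.0, 175.0, 576.0], [424.0, 184.0, 597.0], [419.0, 218.0, 110.0], [399.0, 228.0, 168.0], [389.0, 231.0, 180.0], [405.0, 241.0, 119.0]]
top 6204
[[409.0, 140.0, 572.0], [473.0, 145.0, 572.0], [418.0, 149.0, 585.0], [426.0, 153.0, 588.0], [465.0, 158.0, 583.0], [361.0, 161.0, 582.0], [454.0, 165.0, 596.0], [485.0, 168.0, 596.0], [452.0, 171.0, 610.0], [434.0, 174.0, 609.0], [434.0, 178.0, 628.0], [434.0, 181.0, 632.0], [446.0, 185.0, 636.0], [392.0, 189.0, 609.0], [405.0, 193.0, 617.0], [458.0, 197.0, 642.0], [468.0, 201.0, 629.0], [496.0, 206.0, 604.0], [483.0, 211.0, 620.0], [445.0, 216.0, 642.0], [510.0, 221.0, 578.0], [455.0, 227.0, 642.0], [445.0, 233.0, 632.0], [468.0, 240.0, 640.0], [456.0, 248.0, 630.0], [447.0, 260.0, 616.0]]
```

```bash
python3 - <<'E'
from h import *
im,d=viewer.get_image('side');P=cloud('side',d)
P0=np.load('sideP.npy');v,u=np.mgrid[0:400,0:640]
z=np.array([.2,-.74,-.64]);xt=np.array([-.94,.05,-.34]);yt=np.array([.28,.67,-.68]);t=np.array([428,209,92.])
ok=(np.abs(P[...,2]-P0[...,2])>8)&(P[...,2]<140)&(P[...,2]>40)&(abs(P[...,0]-420)<50)&(P[...,1]<260)&(P[...,1]>150)
f=P[ok]-t;b=np.c_[f@xt,f@yt,f@z,P[ok],u[ok],v[ok]];o=np.argsort(-b[:,2]);print(b[o][:45:2].round().tolist())
E
```

```text
[[-25.0, -4.0, 35.0, 457.0, 179.0, 81.0, 264.0, 174.0], [-34.0, -40.0, 0.0, 449.0, 180.0, 131.0, 260.0, 161.0], [5.0, 3.0, -1.0, 424.0, 212.0, 89.0, 250.0, 169.0], [-8.0, -12.0, -2.0, 432.0, 202.0, 104.0, 253.0, 166.0], [3.0, -4.0, -3.0, 424.0, 209.0, 95.0, 250.0, 168.0], [-5.0, -9.0, -4.0, 430.0, 206.0, 103.0, 252.0, 166.0], [-1.0, -0.0, -4.0, 428.0, 212.0, 95.0, 251.0, 167.0], [2.0, -6.0, -5.0, 424.0, 209.0, 99.0, 250.0, 167.0], [-3.0, -10.0, -5.0, 427.0, 206.0, 103.0, 251.0, 166.0], [-7.0, -10.0, -7.0, 430.0, 207.0, 106.0, 252.0, 165.0], [-0.0, -8.0, -7.0, 424.0, 209.0, 102.0, 250.0, 166.0], [-4.0, -7.0, -9.0, 428.0, 211.0, 104.0, 251.0, 165.0], [9.0, -8.0, -9.0, 415.0, 211.0, 100.0, 247.0, 167.0], [-8.0, -8.0, -10.0, 432.0, 211.0, 106.0, 252.0, 164.0], [12.0, -6.0, -11.0, 413.0, 214.0, 99.0, 246.0, 167.0], [8.0, -12.0, -11.0, 415.0, 210.0, 105.0, 247.0, 166.0], [-3.0, -8.0, -13.0, 426.0, 213.0, 107.0, 250.0, 164.0], [-1.0, -15.0, -13.0, 422.0, 209.0, 111.0, 249.0, 164.0], [6.0, -15.0, -13.0, 415.0, 209.0, 109.0, 247.0, 165.0], [-5.0, -16.0, -14.0, 425.0, 208.0, 114.0, 250.0, 163.0], [5.0, -16.0, -16.0, 416.0, 210.0, 112.0, 247.0, 164.0], [-9.0, -7.0, -17.0, 431.0, 216.0, 111.0, 251.0, 162.0], [9.0, -3.0, -17.0, 415.0, 220.0, 102.0, 246.0, 165.0]]
```

The visible finger ends about at the TCP, so I'll insert about 14 mm more and then lift.

```bash
python3 -c "
from h import *
to([(431,199,83),(431,199,90),(431,199,97),(433,199,105),(437,199,113),(443,199,121),(450,199,129),(458,199,135)])"
```

```text
[-0.3, 0.2, 14.0] [0.0, 0.0, 0.0]
[-2.7, -4.6, 9.5] [0.0, 0.0, 0.0]
[-5.1, -9.4, 5.0] [0.0, 0.0, 0.0]
[-9.7, -14.3, 0.3] [0.0, 0.0, 0.0]
[-16.2, -18.6, -4.1] [0.0, 0.0, 0.0]
[-24.6, -22.4, -8.1] [0.0, 0.0, 0.0]
[-33.9, -25.9, -11.8] [0.0, 0.0, 0.0]
[-43.4, -27.7, -14.1] [0.0, 0.0, 0.0]
```

```bash
python3 -m creep '[{"jaw":-1,"xyz":[0,0,7],"angular":[0,0,0]},{"jaw":-1,"xyz":[0,0,14],"angular":[0,0,0]},{"jaw":-1,"xyz":[-1,-2,12],"angular":[0,0,0]},{"jaw":-1,"xyz":[-3,-5,10],"angular":[0,0,0]},{"jaw":-1,"xyz":[-4,-7,7],"angular":[0,0,0]},{"jaw":-1,"xyz":[-5,-9,5],"angular":[0,0,0]},{"jaw":-1,"xyz":[-7,-12,3],"angular":[0,0,0]},{"jaw":-1,"xyz":[-10,-14,0],"angular":[0,0,0]},{"jaw":-1,"xyz":[-13,-16,-2],"angular":[0,0,0]},{"jaw":-1,"xyz":[-16,-19,-4],"angular":[0,0,0]},{"jaw":-1,"xyz":[-16,-19,-4],"angular":[0,0,0]}]'
python3 - <<'E'
from h import *
im,d=viewer.get_image('side');cv2.imwrite('pics/s4.png',cv2.resize(im[110:250,190:370,::-1],None,fx=4,fy=4))
to([(443,199,121),(450,199,128),(458,199,134),(466,199,139),(474,199,143),(482,199,147),(490,199,150),(498,199,152)])
E
```

```text
clock: 6.42
eef_pos: [436.9, 198.2, 113.4]
tool_rot: [-2.326, 0.35, 3.092]
force: [0.2, -0.5, -1.0]
width: -0.0
gripper_force: 0.0
[-8.4, -3.0, -4.4] [0.0, 0.0, 0.0]
[-17.3, -5.8, -7.6] [0.0, 0.0, 0.0]
[-26.9, -7.7, -9.8] [0.0, 0.0, 0.0]
[-36.1, -8.8, -11.5] [0.0, 0.0, 0.0]
[-45.0, -9.3, -12.5] [0.0, 0.0, 0.0]
[-53.9, -9.8, -13.4] [0.0, 0.0, 0.0]
[-62.4, -9.6, -13.8] [0.0, 0.0, 0.0]
[-70.6, -8.7, -13.5] [0.0, 0.0, 0.0]
```

View pics/s4.png

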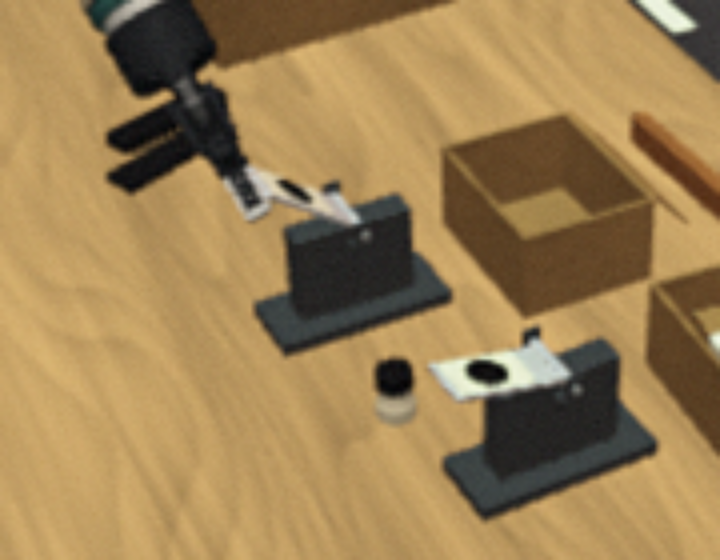

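The paddle is rising, with its free edge now near (258,168). The stand is unmoved and the force is about 1 N, so I'll continue the arc past vertical.

```bash
python3 -m creep '[{"jaw":-1,"xyz":[-4,-1,-2],"angular":[0,0,0]},{"jaw":-1,"xyz":[-8,-3,-4],"angular":[0,0,0]},{"jaw":-1,"xyz":[-17,-6,-8],"angular":[0,0,0]},{"jaw":-1,"xyz":[-27,-8,-10],"angular":[0,0,0]},{"jaw":-1,"xyz":[-36,-9,-11],"angular":[0,0,0]},{"jaw":-1,"xyz":[-45,-9,-12],"angular":[0,0,0]},{"jaw":-1,"xyz":[-54,-10,-13],"angular":[0,0,0]},{"jaw":-1,"xyz":[-62,-10,-14],"angular":[0,0,0]},{"jaw":-1,"xyz":[-70,-9,-13],"angular":[0,0,0]},{"jaw":-1,"xyz":[-70,-9,-13],"angular":[0,0,0]}]'
python3 - <<'E'
from h import *
im,d=viewer.get_image('side');cv2.imwrite('pics/s5.png',cv2.resize(im[110:250,190:370,::-1],None,fx=4,fy=4))
to([(508,199,152),(518,199,150),(528,199,147),(537,199,142),(545,199,136),(552,199,129),(557,199,121),(561,199,115)])
E
```

```text
clock: 7.72
eef_pos: [498.0, 198.3, 151.6]
tool_rot: [-2.326, 0.35, 3.091]
force: [-0.3, -0.6, -0.2]
width: 0.1
gripper_force: 0.0
[-9.9, 3.0, 1.3] [0.0, 0.0, 0.0]
[-18.6, 7.2, 4.6] [0.0, 0.0, 0.0]
[-27.0, 12.1, 8.5] [0.0, 0.0, 0.0]
[-33.7, 18.1, 13.5] [0.0, 0.0, 0.0]
[-39.2, 24.5, 18.9] [0.0, 0.0, 0.0]
[-43.3, 31.2, 24.8] [0.0, 0.0, 0.0]
[-45.3, 38.1, 30.9] [0.0, 0.0, 0.0]
[-47.0, 43.4, 35.6] [0.0, 0.0, 0.0]
```

View pics/s5.png

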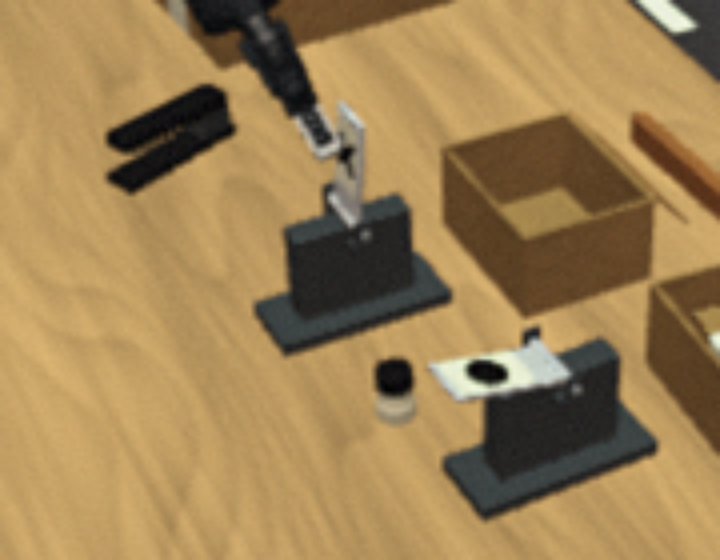

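The paddle is upright at (350,160), with the fingertip against its cross face at (325,148). I'll push it over.

```bash
python3 -m creep '[{"jaw":-1,"xyz":[-5,1,0],"angular":[0,0,0]},{"jaw":-1,"xyz":[-10,3,1],"angular":[0,0,0]},{"jaw":-1,"xyz":[-19,7,5],"angular":[0,0,0]},{"jaw":-1,"xyz":[-27,12,8],"angular":[0,0,0]},{"jaw":-1,"xyz":[-34,18,13],"angular":[0,0,0]},{"jaw":-1,"xyz":[-39,24,19],"angular":[0,0,0]},{"jaw":-1,"xyz":[-43,31,25],"angular":[0,0,0]},{"jaw":-1,"xyz":[-45,38,31],"angular":[0,0,0]},{"jaw":-1,"xyz":[-45,38,31],"angular":[0,0,0]}]'
python3 - <<'E'
from h import *
im,d=viewer.get_image('side');cv2.imwrite('pics/s6.png',cv2.resize(im[110:250,190:370,::-1],None,fx=4,fy=4))
P=cloud('side',d);q=P[(P[...,0]>515)&(P[...,0]<605)&(abs(P[...,1]-188)<22)&(P[...,2]>85)];k=np.polyfit(q[:,0],q[:,2],1);print(len(q),k,np.percentile(q,[3,97],axis=0).round())
to([(562,199,117),(564,199,113),(565,199,109),(565,199,105),(565,199,101)])
E
```

```text
clock: 8.9
eef_pos: [556.5, 198.7, 120.0]
tool_rot: [-2.325, 0.349, 3.092]
force: [-0.4, 0.4, -0.2]
width: -0.5
gripper_force: 0.0
274 [ 0.22475113 -7.20781106] [[518. 175.  87.]
 [586. 209. 146.]]
[-4.1, 3.9, 3.4] [0.0, 0.0, 0.0]
[-4.6, 7.3, 6.3] [0.0, 0.0, 0.0]
[-4.2, 10.3, 9.1] [0.0, 0.0, 0.0]
[-2.8, 13.0, 11.7] [0.0, 0.0, 0.0]
[-1.5, 15.7, 14.3] [0.0, 0.0, 0.0]
```

View pics/s6.png

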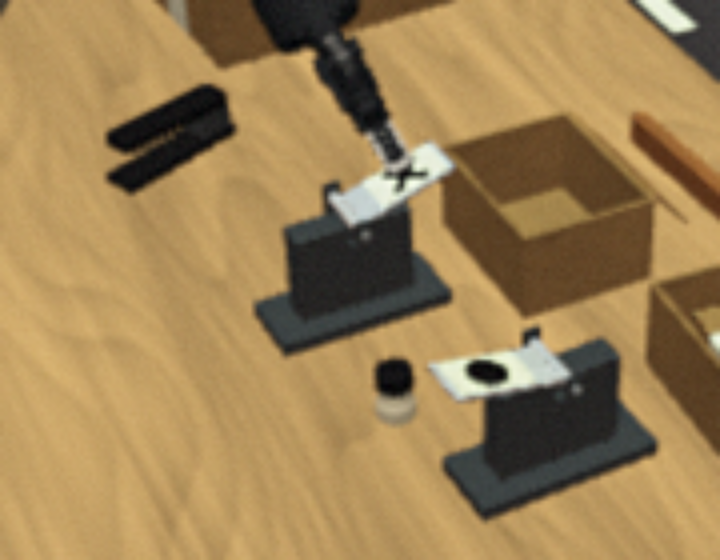

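The paddle lies cross-up with the tip on it at (395,160), still tilted about 0.2–0.3 rad. I'll press down in small steps.

```bash
python3 -m creep '[{"jaw":-1,"xyz":[-4,4,3],"angular":[0,0,0]},{"jaw":-1,"xyz":[-5,7,6],"angular":[0,0,0]},{"jaw":-1,"xyz":[-4,9,8],"angular":[0,0,0]},{"jaw":-1,"xyz":[-4,9,8],"angular":[0,0,0]}]'
cat >> h.py <<'E'
def pad():
    for c in('side','top'):
        im,d=viewer.get_image(c);P=cloud(c,d);q=P[(P[...,0]>515)&(P[...,0]<600)&(abs(P[...,1]-188)<20)&(P[...,2]>88)]
        if len(q)<20: continue
        k=np.polyfit(q[:,0],q[:,2],1)
        for _ in range(4):
            r=abs(q[:,2]-np.polyval(k,q[:,0]));q2=q[r<max(4,np.median(r)*1.5)];k=np.polyfit(q2[:,0],q2[:,2],1)
        print(c,len(q2),'slope',k[0].round(3),'z at 570',np.polyval(k,570).round(1))
    return im
E
python3 -c "
from h import *
pad()"
```

```text
clock: 9.45
eef_pos: [564.3, 199.0, 110.7]
tool_rot: [-2.325, 0.349, 3.092]
force: [1.1, 0.7, -0.8]
width: 0.2
gripper_force: 0.0
side 163 slope 0.131 z at 570 105.1
top 20 slope -0.228 z at 570 555.7
```

```bash
python3 -m creep '[{"jaw":-1,"xyz":[1,2,2],"angular":[0,0,0]},{"jaw":-1,"xyz":[2,4,4],"angular":[0,0,0]},{"jaw":-1,"xyz":[2,4,4],"angular":[0,0,0]}]'
python3 -m creep '[{"jaw":-1,"xyz":[1,2,2],"angular":[0,0,0]},{"jaw":-1,"xyz":[1,2,2],"angular":[0,0,0]}]'
python3 -c "
from h import *
pad()"
```

```text
clock: 9.93
eef_pos: [564.3, 198.8, 104.6]
tool_rot: [-2.326, 0.349, 3.092]
force: [0.5, 0.3, -0.6]
width: 0.2
gripper_force: 0.0
clock: 10.18
eef_pos: [564.5, 198.8, 102.9]
tool_rot: [-2.324, 0.35, 3.092]
force: [-0.7, 0.5, 5.5]
width: -0.1
gripper_force: 2.3
side 145 slope 0.01 z at 570 96.6
top 16 slope -1.799 z at 570 498.7
```

It's at the stop: the slope is about 0.01 and 5.5 N now pushes back. I'll lift off straight up, then back away.

```bash
python3 -m creep '[{"jaw":-1,"xyz":[-5,-10,-10],"angular":[0,0,0]},{"jaw":-1,"xyz":[-14,-28,-26],"angular":[0,0,0]},{"jaw":-1,"xyz":[-14,-28,-76],"angular":[0,0,0]},{"jaw":-1,"xyz":[-14,-28,-126],"angular":[0,0,0]},{"jaw":-1,"xyz":[-14,-28,-160],"angular":[0,0,0]},{"jaw":-1,"xyz":[-14,-28,-160],"angular":[0,0,0]},{"jaw":-1,"xyz":[-14,-28,-160],"angular":[0,0,0]}]'
python3 - <<'E'
from h import *
pad()
im,d=viewer.get_image('side');cv2.imwrite('pics/s7.png',cv2.resize(im[110:250,190:370,::-1],None,fx=4,fy=4))
E
```

```text
clock: 11.15
eef_pos: [538.2, 296.8, 229.5]
tool_rot: [-2.325, 0.35, 3.092]
force: [-0.3, -0.2, -0.8]
width: 0.1
gripper_force: 0.0
side 155 slope 0.009 z at 570 96.7
top 286 slope 0.001 z at 570 97.6
```

View pics/s7.png

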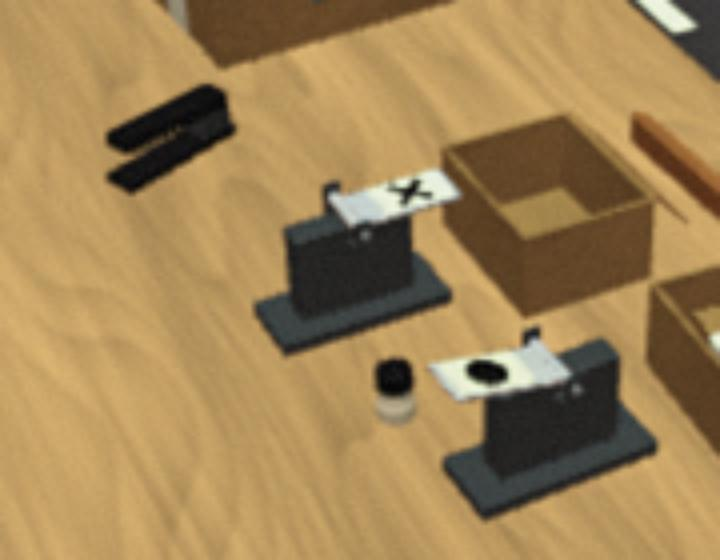

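The paddle lies flat towards the empty box with the cross up at (410,190). The stand hasn't moved and the arm is clear.

```bash
python3 -c "
from h import *
print(ctrl.finish_job())"
```

```text
the job is handed in; nothing more can be done
None
```

I turned over the empty box's marker and handed the job in at about 11 s; the last picture shows its paddle flat on the box side (within about 0.01 rad of level), cross up, its stand unmoved and the arm clear, but the judge's verdict was not shown.

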